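# Fasten the backup drive in its desk bracket

### The arm

A 6-joint arm with a two-finger parallel gripper is mounted at the origin on a cart in front of the work surface, level with it; the furniture and walls round the work are solid. World frame = base frame: x ahead of the robot, y to its left, z up, the work surface at z = 0. Lengths are in m, angles in rad, forces in N, time in s.
With the tool pointing down it reaches from about 0.275 to 0.875 m from the base axis. Payload 12.5 kg.
Tool frame: the origin (TCP) lies at the very end of the fingers, on their centre line; the grasp point (between the pads) lies 19 mm behind it; z points along the fingers, y is the line along which they close (so a half turn about z gives the same grasp; the last joint's range is limited). The gripper opens to 85 mm and grips with 20 to 120 N. Pads are 22 mm wide; open, the fingers measure 114 mm over their backs; the gripper's body (76 mm by 85 mm) begins 54 mm behind the grasp point. The pads swing forward as they close: fully open they stand 13 mm farther back than shut.
Start: joints at [1.243, 0.351, 1.652, -0, 1.139, -0.085], TCP at [0.132, 0.534, 0.231] pointing down, gripper open.
Joint ranges: [-2.75, 2.75], [-0.79, 2.1], [0.01, 2.65], [-1.57, 4.71], [0.07, 3.14], [-2.87, 2.87]. Speed limits (rad/s): [2.22, 2.22, 2.79, 3.14, 3.14, 3.14].

### API

Orientations are given as a 3x3 rotation matrix whose columns are the frame's x, y, z axes.
In Python, from bench import manip gives the robot as it stands. Calls block until the motion is done:
- manip.move_ptp(position, orientation): joint-space move of the TCP to a pose.
- manip.move_l(position, attitude=None, max_speed=0.15): straight line of the TCP; attitude=None keeps the orientation; max_speed is the mean speed in m/s.
- manip.move_j(angles): joint-space move.
- manip.set_gripper(opening, effort=None): opening from 0.0 (shut) to 1.0 (fully open); effort is the grip in N (None keeps the last); returns when the fingers have stopped.
- manip.dwell(seconds).
- manip.inverse_kinematics(position, orientation): joint angles nearest the present ones, or None.
- manip.grab_frame(name): name is "side" or "top" or "wrist"; returns (picture, depth): 384x512x3 uint8, red, green, blue; 384x512 float32, m along the optical axis (not along the pixel's ray), 0 where there is no reading.
- manip.get_calibration(name): a dict with "camera_matrix" (3x3 intrinsics, pixels), "R" (3x3) and "t" (3): a world point X has camera coordinates R X + t. Camera axes: x right, y down, z forward; pixel columns grow to the right and rows downward; lengths in m; the calibration is good to about 2 mm. A picture is of the moment at which its call begins: read the wrist's pose just before it. get_calibration takes no time and is no camera call; for the wrist camera it gives the pose at the moment of the call.
A pose or a line that the arm cannot do raises manip.Unreachable and nothing moves.
- manip.sign_off(): hands the job in; it is judged then, once.
Trained networks look in the newest picture that a camera, given by its name, has taken for a name from the list of things; names that differ only in an ending like _2 or _b are one class to them, and where a whole thing is asked for, a point or a joint stands for the part that bears it (a point fixed in the world has none). Each returns a list of dicts, best first, with "confidence" (0 to 1); they miss things now and then, are a little off and sometimes report something else, mostly with a low value. They report only what shows in the picture. A call takes as long as a camera call. They do not tell look-alikes from the thing itself.
- manip.look_for(camera, name): "at" ([x, y, z] in m, in world coordinates, good to about 4 mm: the middle of the surface that is visible of it).
Readings, each from a call of its own:
- manip.current_time(): time.
- manip.current_qpos(): joint angles.
- manip.current_joint_vel(): joint speeds.
- manip.current_joint_torque(): joint torques, N m.
- manip.current_ee_pos(): TCP position.
- manip.current_tcp_rot(): TCP orientation.
- manip.current_force(): force on the tool from outside, world axes, zero at the start.
- manip.current_ft_torque(): the same for the moment, N m.
- manip.current_grip_width(): opening from 0.0 (shut) to 1.0 (fully open).
- manip.current_grip_force(): force on a finger pad.
Only numpy, scipy, OpenCV 4.12 (cv2) and the standard library are available. Lean on these libraries where they do the work, as an engineer would, in place of code of your own. Each camera call takes 0.05 s, during which the arm holds its last target. There are 200 camera calls.

### The job

Slide the white backup drive all the way into its grey bracket until it rests against the stop, pushing gently. Then screw the brass thumbscrew down onto it (clockwise), stopping when the resistance clearly rises, so that the drive is held snugly but not crushed; let go and leave the other things on the desk where they are.

Things in the scene. Friction and masses are not known exactly. Their poses are not given: they have to be found in the camera images.
- bracket: Grey metal bracket fixed to the desk, base plate 140 x 104 x 4 mm. Origin on its middle line at desk height; x axis points from the open front (plate edge at x = -75 mm) to the back stop, z up. Two side rails 14 mm high, 83.6 mm apart, guide the drive. A bridge (x = 0 to 40 mm, top 38 mm above the desk) carries the thumbscrew in a brass boss (20 mm across, top 43 mm above the desk).
- stop (a point): Middle of the face of the black rubber back stop, 12 mm above the desk; the drive is home when its far end touches it.
- drive: Loose white external drive, a flat box 113 x 79 x 16 mm, 0.18 kg, on the base plate between the rails, sticking out of the open front 30 to 45 mm short of home. Origin at the centre of its underside, 4 mm above the desk; x axis along its length, toward the stop. Its ends lie 56 mm from the origin; its top is 20 mm above the desk.
- thumbscrew: Brass thumbscrew, axis vertical, at x = 20 mm of the bracket; origin on the axis. Its rubber-studded foot, 36 mm wide, starts an unknown 1 to 3.5 mm above the drive. Clockwise from above tightens, sinking 1 mm a radian; it stays where left. Torque: 0.03 N m free; from contact it climbs over some 2 rad: 0.12 to 0.22 N m is snug, over 0.3 crushes. Pressing down adds to the load.
- screw_head (a point): Centre of the thumbscrew's knurled round head (26 mm across, 22 mm high), on the axis, half-way up; at the start 59 to 62 mm above the desk. It sinks with the screw. The head sits on a rubber bush (0.5 N m a radian of twist), so the torque can be felt with the hand at rest and the head springs back a little when let go.
- mug: Black mug standing to the left of the bracket, 84 mm across and 92 mm high, origin at the centre of its underside. Bystander.
- stapler: Blue and black stapler, 151 mm long, to the right of the bracket, origin at the centre of its underside. Bystander.
- usb_stick: Dark red memory stick, 56 mm long and 8 mm high, lying just left of the bracket, origin at the centre of its underside. Bystander.
Things that resemble listed ones, but are neither listed nor needed, are in the scene too. What is shaped like the drive but pink is not meant.

How it is judged:
By the outcome, as a careful person would: the job done as asked, in the order asked, and still so for the second after the job is handed in, with the robot touching nothing.
It also fails if it takes over 72 s, if anything falls off the work surface, if the arm or the gripper's body presses on something with over 40 N, if the wrist force passes 120 N, or if a joint passes its speed limit or range.

## Working session

There is one attempt and no reset: what is moved stays moved. The work goes in short steps, each a Python script; the robot and the scene stay as the last script left them, time stands still between calls to the robot, and variables do not carry over. Pictures are saved under pics/ and viewed, at most 10 in all, crops included, and the job is handed in when it is done.

```bash
mkdir -p pics; ls; python3 - <<'E'
from bench import manip as m
import cv2, numpy as np
for c in ("top","side"):
    p,d=m.grab_frame(c); cv2.imwrite(f"pics/{c}0.png",p[:,:,::-1]); np.savez(f"pics/{c}0.npz",p=p,d=d,**m.get_calibration(c))
    for n in ("bracket","drive","thumbscrew","screw_head","stop","usb_stick","mug","stapler"):
        print(c,n,[(np.round(r["at"],3).tolist(),round(r["confidence"],2)) for r in m.look_for(c,n)][:3])
print(m.current_time())
E
```

```text
pics
top bracket [([0.548, -0.176, 0.037], 0.71)]
top drive [([0.416, -0.414, 0.019], 0.9), ([0.49, -0.194, 0.019], 0.7)]
top thumbscrew [([0.552, -0.18, 0.073], 0.5)]
top screw_head [([0.554, -0.182, 0.073], 0.56)]
top stop [([0.546, -0.177, 0.035], 0.81)]
top usb_stick [([0.488, -0.091, 0.01], 0.65)]
top mug [([0.557, -0.001, 0.046], 0.72)]
top stapler [([0.548, -0.319, 0.045], 0.67)]
side bracket []
side drive [([0.492, -0.183, 0.021], 0.85), ([0.418, -0.404, 0.019], 0.64), ([0.487, -0.077, 0.008], 0.55)]
side thumbscrew [([0.554, -0.176, 0.068], 0.46)]
side screw_head [([0.555, -0.176, 0.066], 0.61)]
side stop [([0.55, -0.16, 0.027], 0.72)]
side usb_stick [([0.548, -0.158, 0.028], 0.74), ([0.486, -0.078, 0.006], 0.54)]
side mug [([0.534, 0.032, 0.06], 0.96)]
side stapler [([0.554, -0.289, 0.043], 0.71)]
0.9
```

View pics/top0.png

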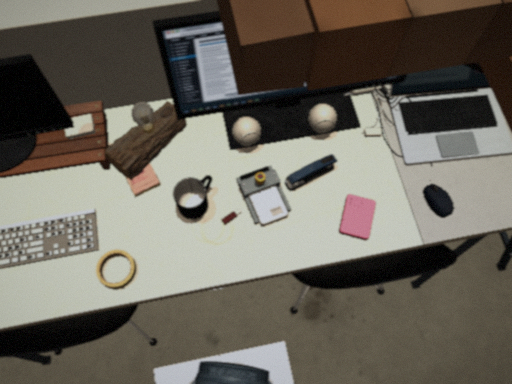

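View pics/side0.png

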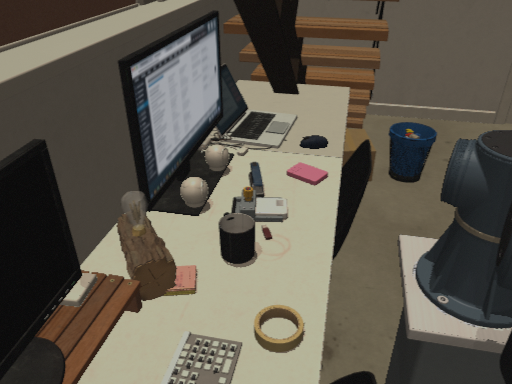

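The top view shows the bracket at about (263,192), with its open front toward the robot and the white drive sticking out at (268,205). The pink decoy is at (358,217), the mug at (192,198), the USB stick at (231,217) and the stapler at (311,172). Next I'll estimate the yaw and look from closer.

```bash
cat > h.py <<'E'
from bench import manip as m
import cv2, numpy as np
def cloud(d,K,R,t):
    v,u=np.indices(d.shape); z=d
    P=np.stack([(u-K[0,2])/K[0,0]*z,(v-K[1,2])/K[1,1]*z,z],-1)
    return (P-t)@R          # R^T (P-t)
def down(yaw): # tool x axis at yaw, z down
    c,s=np.cos(yaw),np.sin(yaw)
    return np.array([[c,s,0],[s,-c,0],[0,0,-1.]])
def shot(c,f):
    cal=m.get_calibration(c); p,d=m.grab_frame(c); cv2.imwrite(f"pics/{f}.png",p[:,:,::-1])
    np.savez(f"pics/{f}.npz",p=p,d=d,**cal); return p,cloud(d,cal["camera_matrix"],cal["R"],cal["t"])
def rect(W,c,zlo,zhi,r):
    k=(W[...,2]>zlo)&(W[...,2]<zhi)&(np.hypot(W[...,0]-c[0],W[...,1]-c[1])<r)
    return W[k]
E
python3 - <<'E'
from h import *
print(np.round(m.current_tcp_rot(),2).tolist())
z=np.load("pics/top0.npz"); W=cloud(z["d"],z["camera_matrix"],z["R"],z["t"])
for lo,hi in((.014,.026),(.033,.043)):
    P=rect(W,(.5,-.185),lo,hi,.09); b=cv2.minAreaRect(P[:,:2].astype(np.float32)); print(len(P),b)
q=m.current_qpos(); 
for yaw in (0,np.pi,.2):
    print(yaw,m.inverse_kinematics([.45,-.18,.3],down(yaw)))
m.move_ptp([.42,-.17,.30],down(0) if m.inverse_kinematics([.42,-.17,.3],down(0)) is not None else m.current_tcp_rot())
p,W=shot("wrist","w1")
print(m.get_calibration("wrist")["t"],m.current_time(),m.current_qpos())
for n in ("drive","screw_head","stop","thumbscrew"): print(n,[(np.round(r["at"],3).tolist(),round(r["confidence"],2)) for r in m.look_for("wrist",n)])
E
```

```text
[[-0.97, 0.24, -0.0], [0.24, 0.97, 0.0], [0.0, -0.0, -1.0]]
1126 ((0.5090217590332031, -0.18559867143630981), (0.1455550491809845, 0.13794875144958496), 72.75337982177734)
434 ((0.5542052984237671, -0.19822809100151062), (0.05420350283384323, 0.13856232166290283), 1.7869491577148438)
0 [-4.76596773e-01  1.62676583e-01  1.72394058e+00 -4.44089210e-16
  1.25497549e+00  1.09419955e+00]
3.141592653589793 [-4.76596773e-01  1.62676583e-01  1.72394058e+00 -4.44089210e-16
  1.25497549e+00 -2.04739310e+00]
0.2 [-4.76596773e-01  1.62676583e-01  1.72394058e+00 -4.44089210e-16
  1.25497549e+00  8.94199554e-01]
[-0.17041717  0.35429201  0.55234787] 3.6417 [-4.86387997e-01  1.00766590e-01  1.79585521e+00  6.37985568e-05
  1.24510627e+00  1.08323387e+00]
drive [([0.491, -0.196, 0.02], 0.9), ([0.417, -0.413, 0.015], 0.9)]
screw_head [([0.55, -0.181, 0.07], 0.76)]
stop [([0.554, -0.18, 0.038], 0.97)]
thumbscrew []
```

View pics/w1.png

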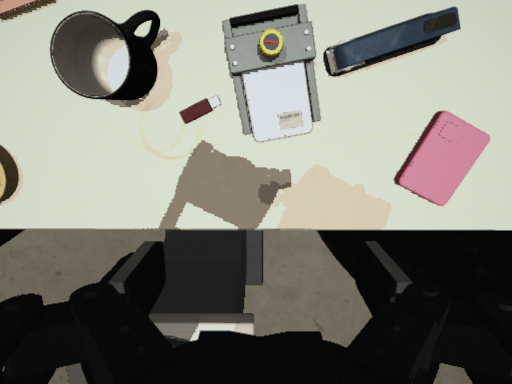

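The wrist view shows everything clearly: the drive's front end at (282,138), the screw head at (271,43), the bridge from (230,60) to (312,55) and the stop at (265,15).

```bash
python3 - <<'E'
from h import *
z=np.load("pics/w1.npz"); W=cloud(z["d"],z["camera_matrix"],z["R"],z["t"]); p=z["p"].astype(int)
sl=np.zeros(p.shape[:2],bool); sl[60:145,225:325]=1
near=np.hypot(W[...,0]-.5,W[...,1]+.185)<.12
def box(k,n):
    k=k.astype(np.uint8); nn,l,s,_=cv2.connectedComponentsWithStats(k); i=1+np.argmax(s[1:,4]); k=l==i
    P=W[k]; b=cv2.minAreaRect(P[:,:2].astype(np.float32)); print(n,len(P),b,np.median(P[:,2])); return P
D=box(sl&near&(W[...,2]>.015)&(W[...,2]<.026)&(p.min(-1)>150),"drive")
B=box(near&(W[...,2]>.032)&(W[...,2]<.0405),"bridge")
H=W[near&(W[...,2]>.06)]; 
top=H[H[:,2]>np.percentile(H[:,2],50)-.003]
print("head",len(H),H.mean(0),top[:,2].max(),cv2.minEnclosingCircle(top[top[:,2]>top[:,2].max()-.006][:,:2].astype(np.float32)),np.median(top[:,2]))
G=box(near&(W[...,2]>.008)&(W[...,2]<.045),"all")
k=near&(W[...,2]>.012)&(W[...,2]<.05)&(p.max(-1)<60); print("dark",k.sum(),W[k].mean(0))
E
```

```text
drive 4186 ((0.4921135902404785, -0.19352616369724274), (0.08751083165407181, 0.07832843065261841), 10.508504867553711) 0.020425049588146928
bridge 2646 ((0.5549839735031128, -0.18159881234169006), (0.040254395455121994, 0.10411261022090912), 10.451441764831543) 0.03840517767317442
head 41994 [ 0.4318847  -0.16916473  0.36906526] 0.44300524774404054 ((0.48444652557373047, -0.16944019496440887), 9.999999747378752e-05) 0.38482465351098866
all 9046 ((0.5242668390274048, -0.18745611608028412), (0.1530088186264038, 0.10400430113077164), 10.752440452575684) 0.02060813947480288
dark 840 [ 0.57455329 -0.19777357  0.02459248]
```

```bash
cat >> h.py <<'E'
yaw=np.radians(10.5); ax=np.array([np.cos(yaw),np.sin(yaw)]); S=np.array([.555,-.1816])
def bp(x,z): return [*(S+ax*(x-.02)),z]
E
python3 - <<'E'
from h import *
z=np.load("pics/w1.npz"); W=cloud(z["d"],z["camera_matrix"],z["R"],z["t"])
H=W[25:65,250:295].reshape(-1,3); H=H[(H[:,2]>.055)&(H[:,2]<.09)]; T=H[H[:,2]>np.percentile(H[:,2],60)-.002]
print("head",len(H),np.percentile(H[:,2],[5,50,95]),cv2.minEnclosingCircle(T[:,:2].astype(np.float32)))
m.set_gripper(0.0)
m.move_ptp(bp(-.125,.08),down(yaw)); m.move_l(bp(-.125,.011)); 
f0=m.current_force(); print("f0",f0,m.current_time())
x=-.125
while x<-.03:
    x+=.004 if x<-.105 else .003
    m.move_l(bp(x,.011),max_speed=.04)
    f=(m.current_force()-f0); fa=f[:2]@ax
    print(round(x,4),round(float(fa),2),np.round((m.current_ee_pos()[:2]-S)@ax+.02,4),round(m.current_time(),2))
    if fa<-4: break
E
```

```text
head 564 [0.06420866 0.07257486 0.07416609] ((0.5548242926597595, -0.18147405982017517), 0.013530289754271507)
f0 [0.66728421 0.78528761 0.67917977] 6.1083
-0.121 -1.0 -0.1203 6.36
-0.117 -1.03 -0.1167 6.61
-0.113 -0.76 -0.1128 6.86
-0.109 -1.1 -0.1088 7.11
-0.105 -1.14 -0.1048 7.36
-0.102 -0.08 -0.1018 7.61
-0.099 -0.19 -0.0989 7.86
-0.096 -1.53 -0.0958 8.11
-0.093 0.04 -0.0928 8.36
-0.09 -0.81 -0.0897 8.61
-0.087 -0.33 -0.0867 8.86
-0.084 -0.56 -0.0838 9.11
-0.081 -0.68 -0.0808 9.36
-0.078 -0.56 -0.0777 9.61
-0.075 -0.71 -0.0747 9.86
-0.072 -1.48 -0.0718 10.11
-0.069 -0.84 -0.0687 10.36
-0.066 -1.01 -0.0657 10.61
-0.063 -19.69 -0.0655 10.86
```

```bash
python3 - <<'E'
from h import *
m.move_l(bp(-.10,.011)); m.move_l(bp(-.13,.15),max_speed=.3)
p,W=shot("wrist","w2"); print(m.current_time())
q=p[0:300,100:400]; cv2.imwrite("pics/w2c.png",cv2.resize(q[:,:,::-1],(600,600)))
k=(W[...,2]>.015)&(W[...,2]<.026)&(p.min(-1)>130)&(np.hypot(W[...,0]-S[0],W[...,1]-S[1])<.1)
n,l,s,_=cv2.connectedComponentsWithStats(k.astype(np.uint8)); P=W[l==1+np.argmax(s[1:,4])]
print(cv2.minAreaRect(P[:,:2].astype(np.float32)),"front",np.percentile((P[:,:2]-S)@ax+.02,[0,1,99]))
E
```

```text
11.9333
((0.5083163380622864, -0.1903863549232483), (0.05399632826447487, 0.07835295051336288), 10.455700874328613) front [-0.05450927 -0.05440204 -0.0015776 ]
```

View pics/w2c.png

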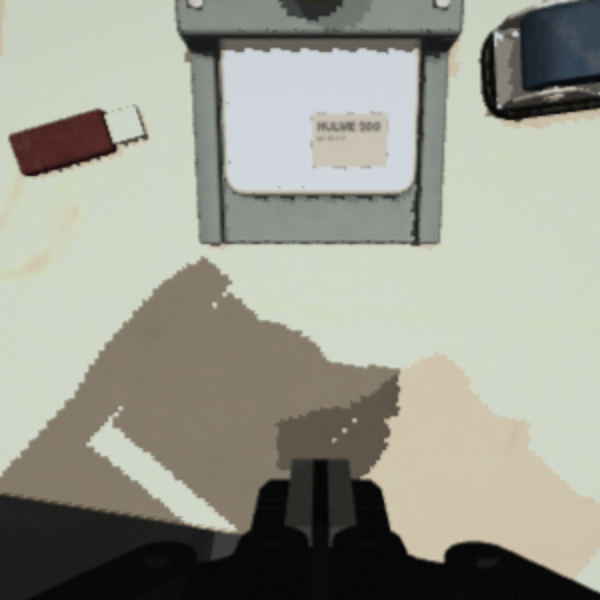

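The drive's front end has moved 33.5 mm to x = -54.5 mm, and the contact was firm, so it is home. The USB stick and stapler are untouched. Next I'll grip the screw at one end of joint 6's range.

```bash
python3 - <<'E'
from h import *
z=np.load("pics/w1.npz"); W=cloud(z["d"],z["camera_matrix"],z["R"],z["t"])
xb=(W[...,:2]-S)@ax+.02; yb=(W[...,:2]-S)@np.array([-ax[1],ax[0]])
for x in np.arange(.04,.074,.003):
    k=(abs(xb-x)<.0015)&(abs(yb)<.03)&(W[...,2]<.05); print(round(x,3),k.sum(),np.round(np.median(W[k][:,2]),3) if k.any() else "",np.median(z["p"][k],axis=0) if k.any() else "")
Y=1.255+2.7
m.set_gripper(.6); m.move_ptp([*S,.15],down(Y)); print(m.current_qpos(),m.current_time())
m.move_l([*S,.043]); m.dwell(.2)
for i in range(4): m.dwell(.05); print("base",np.round(m.current_force(),2),np.round(m.current_ft_torque(),3))
m.set_gripper(0.2,50); m.dwell(.2)
for i in range(4): m.dwell(.05); print("grip",np.round(m.current_force(),2),np.round(m.current_ft_torque(),3))
print(m.current_grip_width(),m.current_grip_force(),m.current_ee_pos(),m.current_time())
p,_=shot("side","s2"); cv2.imwrite("pics/s2c.png",cv2.resize(p[140:260,190:350,::-1],(640,480)))
E
```

```text
0.04 50 0.037 [123.5 128.5 122. ]
0.043 0  
0.046 21 0.005 [131. 135. 130.]
0.049 131 0.005 [146. 152. 145.]
0.052 120 0.004 [146.  151.5 145. ]
0.055 128 0.005 [122.  126.5 121. ]
0.058 284 0.015 [16.  16.  15.5]
0.061 136 0.019 [22.  21.  20.5]
0.064 107 0.018 [56. 57. 53.]
0.067 0  
0.07 83 0.001 [211. 217. 202.]
0.073 128 0.001 [211. 217. 202.]
[-3.96003616e-01  5.04132980e-01  1.63648001e+00 -4.54471387e-06
  1.00095486e+00 -2.77980145e+00] 15.4833
base [-0.16 -0.08 -0.23] [ 0.041 -0.019 -0.009]
base [0.68 0.39 0.47] [0.003 0.033 0.022]
base [-0.73  1.29 -0.37] [-0.051 -0.022  0.008]
base [ 1.41 -0.08  0.18] [-0.044  0.008 -0.006]
grip [-1.12  0.48  4.09] [ 0.08   0.099 -0.063]
grip [-1.17  0.12  3.12] [0.094 0.132 0.013]
grip [-0.74  0.61  3.69] [ 0.149  0.163 -0.035]
grip [-0.64  0.32  3.69] [ 0.096  0.18  -0.021]
0.28450416989553234 48.881580233573914 [ 0.55507949 -0.18162174  0.04312626] 17.5
```

View pics/s2c.png

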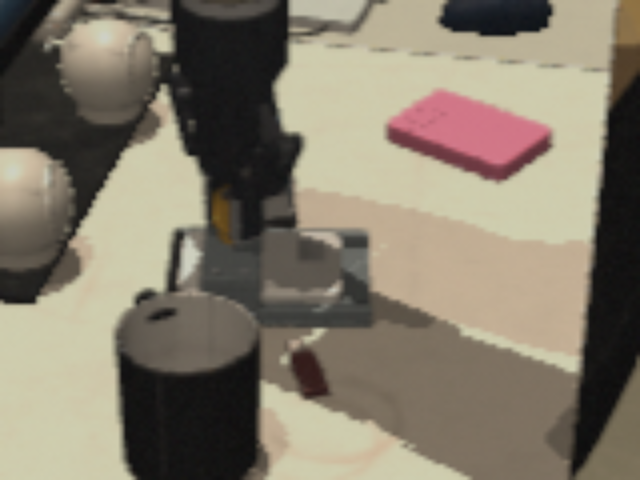

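```bash
cat >> h.py <<'E'
Y0=1.255+2.7
def read(n=15):
    m.dwell(.12); A=[]
    for _ in range(n): m.dwell(.01); A.append([*m.current_force(),*m.current_ft_torque()])
    A=np.array(A); return A.mean(0),A[:,5].std()/n**.5
def turn(a,z0=.043): m.move_ptp([*S,z0-.001*a],down(Y0-a))
E
python3 - <<'E'
from h import *
print(*read())
for a in (.3,.6,.9,1.2):
    turn(a); r,e=read(); print(a,np.round(r,3),round(e,3),round(m.current_qpos()[5],3),m.current_time())
E
```

```text
[-0.98405249  0.36517372  4.64038658  0.11592948  0.16133311 -0.00694051] 0.008450871272891467
0.3 [-0.781  0.869  5.23   0.191  0.196  0.015] 0.009 -2.48 18.425
0.6 [-0.762  1.372  5.239  0.277  0.164  0.014] 0.009 -2.18 19.0583
0.9 [-0.797  1.694  5.332  0.34   0.143  0.021] 0.008 -1.88 19.6917
1.2 [-0.57   2.07   5.092  0.381  0.102  0.009] 0.009 -1.58 20.325
```

```bash
python3 - <<'E'
from h import *
a=1.2
while a<5.5:
    a+=.25; turn(a); r,e=read(25); print(round(a,2),np.round(r,3),round(e,3),round(m.current_time(),2))
    if r[5]>.07 or r[2]>12: break
E
```

```text
1.45 [-0.599  2.256  5.209  0.389  0.076  0.022] 0.008 21.0
1.7 [-0.373  2.271  4.958  0.402  0.041  0.02 ] 0.005 21.68
1.95 [-0.198  2.186  5.013  0.41   0.024  0.015] 0.006 22.35
2.2 [ 0.047  2.653  5.085  0.473 -0.05   0.024] 0.006 23.02
2.45 [ 0.221  2.724  4.976  0.476 -0.063  0.027] 0.005 23.7
2.7 [ 0.344  2.901  5.527  0.505 -0.049  0.032] 0.005 24.38
2.95 [ 0.369  2.941  6.653  0.539 -0.007  0.056] 0.004 25.05
3.2 [0.058 3.321 7.772 0.589 0.035 0.089] 0.006 25.73
```

```bash
python3 - <<'E'
from h import *
a=3.2
while a<4.6:
    a+=.12; m.move_ptp([*S,.043-.0032-.0006*(a-3.2)],down(Y0-a)); r,e=read(40); print(round(a,2),np.round(r,3),round(e,3),round(m.current_time(),2))
    if r[5]>.155: break
E
```

```text
3.32 [0.01  3.164 7.939 0.606 0.033 0.115] 0.004 26.43
3.44 [0.219 3.17  8.204 0.617 0.023 0.134] 0.005 27.12
3.56 [2.340e-01 3.058e+00 8.448e+00 6.200e-01 8.000e-03 1.540e-01] 0.004 27.82
3.68 [0.133 3.131 8.668 0.617 0.011 0.176] 0.005 28.52
```

```bash
python3 - <<'E'
from h import *
m.set_gripper(.6); m.move_l([*S,.16],max_speed=.15); m.move_ptp([.42,-.17,.30],down(0))
m.dwell(.3); p,W=shot("wrist","w3"); print(m.current_time(),m.current_force())
k=(W[...,2]>.015)&(W[...,2]<.026)&(p.min(-1)>130)&(np.hypot(W[...,0]-S[0],W[...,1]-S[1])<.1)
n,l,s,_=cv2.connectedComponentsWithStats(k.astype(np.uint8)); P=W[l==1+np.argmax(s[1:,4])]
print("front",np.percentile((P[:,:2]-S)@ax+.02,[0,1,99]))
H=W[25:65,250:295].reshape(-1,3); H=H[(H[:,2]>.055)&(H[:,2]<.09)]; print(np.percentile(H[:,2],[5,50,95]))
E
```

```text
31.0 [-0.70568351  0.57151811  0.15195024]
front [-0.0548225  -0.05396768 -0.00152377]
[0.06300709 0.06934213 0.07093203]
```

View pics/w3.png

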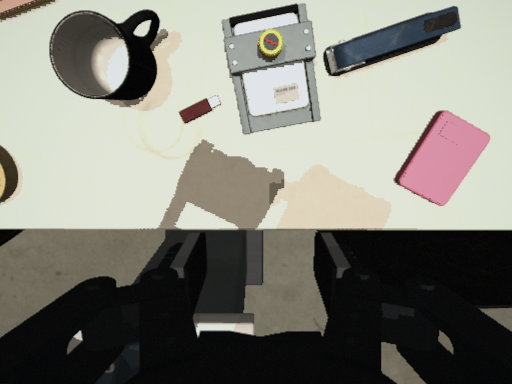

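The drive is still home, with its end at the stop near (265,20). The head at (271,43) sank about 3.2 mm, and the mug, USB stick and stapler haven't moved. Handing in.

```bash
python3 -c "
from bench import manip as m
print(m.sign_off())"
```

```text
the job is handed in; nothing more can be done
None
```

The drive is fully in against the stop, the thumbscrew is tightened to about 0.18 N m (within the snug range), the other things on the desk were not moved, and the job was handed in after about 31 s; the one firm moment was a brief force of about 20 N when the drive met the stop.

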